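# Pack the stacked New Year ornament into its fitted case

## Robot

A 6-joint arm with a two-finger parallel gripper is mounted at the origin on the work surface. World frame = base frame: x ahead of the robot, y to its left, z up, the work surface at z = 0. Lengths are in mm, angles in rad, forces in N, time in s.
With the tool pointing down it reaches from about 350 to 775 mm from the base axis. Payload 5.5 kg.
Tool frame: the origin (TCP) lies at the very end of the fingers, on their centre line; the grasp point (between the pads) lies 19 mm behind it (arm.grip_depth is the distance from the TCP to the grasp point, in mm); z points along the fingers, y is the line along which they close (so a half turn about z gives the same grasp; the last joint's range is limited). The gripper opens to 85 mm and grips with 20 to 120 N. Pads are 22 mm wide; open, the fingers measure 114 mm over their backs; the gripper's body (76 mm by 85 mm) begins 54 mm behind the grasp point. The pads swing forward as they close: fully open they stand 13 mm farther back than shut.
Start: joints at [1.138, 0.313, 0.046, 1.304, 0, 1.431], TCP at [165.989, 550.563, 231.323] pointing down, gripper open.
Joint ranges: [-2.76, 2.76], [-0.86, 1.69], [-1.03, 1.26], [-2.2, 2.34], [-1.47, 1.5], [-3.14, 3.14]. Speed limits (rad/s): [2.57, 2.57, 3.14, 3.14, 3.14, 3.14].

## Interface

Orientations are given as a unit quaternion [x, y, z, w].
In Python, from workcell import arm, viewer, ticket gives the robot as it stands. The module is installed in compiled form; this text tells all that it offers.
- The arm moves only by the tool servo_tool, never from a script. Its argument "targets" is a list of rows, each a list of 5 numbers: the shift along the world's x, y, z normalised to -1 to 1, where 1 is 0.04 m, then the turn about the world's z normalised to -1 to 1, where 1 is 180 degrees, then the opening, from 0 (shut) to 1 (fully open). In form: [[x, y, z, roll, fingers], ...]. A call has 1 to 5 rows; each row shifts and turns the commanded pose from where the row before left it; what a row does not reach is not made up. A row lasts 1/12 s, in which the tool goes at most 41.7 mm and 7.16 degrees, less where a joint would pass 70% of its speed; a pose out of reach is approached as far as the arm can. A call with a number of a shift or a turn outside -1 to 1 is refused whole. A call with a gripper value outside its range is refused whole. The fingers move at their own pace and stop on an object; the grip force is fixed at half the most. Time passes only in rows, so rows that do not move let the fingers close. It gives the time, the measured TCP pose, the force, the opening and the grip force at its end, in the units of the state.
- arm.observe(): the state, without advancing time (a new reading comes with each control period).
- viewer.grab_frame(name): name is "side" or "top"; returns the picture (384x512x3 uint8, blue, green, red); there is no depth.
- viewer.get_calibration(name): a dict with "fx", "fy", "cx", "cy" (pixels), "extrinsics" (4x4, takes a point from camera to world coordinates). Camera axes: x right, y down, z forward; pixel columns grow to the right and rows downward; lengths in mm; the calibration is good to about 2 mm. A picture is of the moment at which its call begins. get_calibration takes no time and is no camera call.
- ticket.sign_off(): hands the job in; it is judged then, once.
The state is a dict: "time": time; "joint_pos": joint angles; "joint_vel": joint speeds; "tau": joint torques, N m; "ee_pos": TCP position; "tool_rot": TCP orientation; "ft_force": force on the tool from outside, world axes, zero at the start; "ft_torque": the same for the moment, N m; "gripper_width": finger opening in mm; "grasp_force": force on a finger pad.
Only numpy, scipy, OpenCV 4.12 (cv2) and the standard library are available. Lean on these libraries where they do the work, as an engineer would, in place of code of your own. Each camera call takes 0.05 s, during which the arm holds its last target. There are 200 camera calls.

## Task

The stall's sample New Year ornament stands stacked on the table: an orange on two white ceramic rice-cake tiers on a square wooden measure box. Pack it away: take it apart from the top down, one piece at a time, and set each piece upright into the pocket of the wooden storage case that is made for its shape and size, the box with its open side up. The pieces are fragile, so set them down gently, never let one drop or tumble, and leave the black doll and the twine spool where they stand.

Things in the scene. Friction and masses are not known exactly. Their poses are not given: they have to be found in the camera images.
- daidai_mid (a point): the ornament's bitter orange, the top of the stack: orange-coloured, 34 mm across and 32 mm tall, round from above, flat foot 22 mm across, sides upright between 11 and 21 mm above the foot; two small leaves on top reach 38 mm above the foot. The point is on its axis, half-way up (16 mm above the foot); z is up. 30 g.
- upper_mid (a point): the small rice-cake tier under the orange: glossy white ceramic round cake, 48 mm across, 28 mm tall, foot 40 mm across, sides upright between 4 and 19 mm above the foot, flat on top over 28 mm. The point is on its axis, half-way up (14 mm above the foot); z is up. 70 g.
- lower_mid (a point): the large rice-cake tier under the small one: glossy white ceramic round cake, 64 mm across, 34 mm tall, foot 56 mm across, sides upright between 5 and 23 mm above the foot, flat on top over 38 mm. The point is on its axis, half-way up (17 mm above the foot); z is up. 150 g.
- masu_mid (a point): the masu, a square wooden measure box, open on top, at the bottom of the stack on the table: 60 x 60 mm outside, 42 mm tall, walls 8 mm thick; only its four corners show from above until the large tier is off. The point is its centre, half-way up (21 mm above its underside); x and y run square to its sides, z is up. 70 g. The pieces merely rest on one another; masses may differ by a third.
- pocket_daidai (a point): the smallest round pocket, 44 mm wide, one of the four pockets of the storage case: a fixed low square case of pale wood, 238 x 238 mm, 28 mm tall, holding four square blocks of 106 mm side, two by two, in any arrangement, each with one felt-lined (blue) pocket 7 mm deep in its middle. All block tops and the case's rim are level at 28 mm above the table. The point is the centre of the pocket's floor, 21 mm above the table; x and y run along the sides of the case, z is up.
- pocket_upper (a point): the middle-sized round pocket, 58 mm wide, 7 mm deep; point and axes as for the smallest one.
- pocket_lower (a point): the largest round pocket, 74 mm wide, 7 mm deep; point and axes as for the smallest one.
- pocket_masu (a point): the square pocket, 70 x 70 mm, 7 mm deep, its sides along x and y; point and axes as for the smallest one.
- daruma: bystander: round black lucky doll with a white face, 68 mm across and 72 mm tall, loose, about 14 cm from the stack on its x side (masu axes). Origin at the centre of its underside.
- spool: bystander: spool of straw-coloured twine standing on end, 52 mm across and 45 mm tall, loose, about 12 cm from the stack on its -x side (masu axes). Origin at the centre of its underside.
There are look-alikes about, which are no part of the job. What is shaped like the part that bears lower_mid but blue is not meant. Several things look just like the part that bears masu_mid: the one meant starts farthest to the robot's right.

How it is judged:
By the outcome, as a careful person would: the job done as asked, in the order asked, and still so for the second after the job is handed in, with the robot touching nothing.
It also fails if it takes over 120 s, if anything falls off the work surface, if the arm or the gripper's body presses on something with over 40 N, if the wrist force passes 120 N, or if a joint passes its speed limit or range.

## Working session

There is one attempt and no reset: what is moved stays moved. The work goes in short steps, Python scripts to look and compute and a tool call to move; the robot and the scene stay as the last step left them, time stands still between calls to the robot, and variables do not carry over. Pictures are saved under pics/ and viewed, at most 15 in all, crops included, and the job is handed in when it is done.

Besides the shell and the picture viewer there is one more tool, called as name(argument=value, ...) on one line, values as JSON. servo_tool: Moves the arm, as the interface text tells. Scaled input: -1 to 1 covers 0.04 m each way for a shift and 180 degrees each way for a turn. Its arguments: {"type":"object","properties":{"targets":{"type":"array","items":{"type":"array","items":{"type":"number","minimum":-1,"maximum":1}}}},"required":["targets"]}

```bash
mkdir -p pics; python3 - <<'E'
from workcell import arm, viewer
import cv2,numpy as np
for n in("top","side"):
    cv2.imwrite(f"pics/{n}0.png",cv2.resize(viewer.grab_frame(n),(800,600),interpolation=cv2.INTER_CUBIC))
    c=viewer.get_calibration(n);print(n,{k:np.round(v,3).tolist() for k,v in c.items()})
o=arm.observe();print(o["ee_pos"],o["tool_rot"],o["gripper_width"],o["time"])
E
```

```text
top {'fx': 375.343, 'fy': 375.343, 'cx': 261.072, 'cy': 185.972, 'extrinsics': [[-0.003, -0.996, 0.088, 481.862], [-1.0, 0.001, -0.025, -1.414], [0.025, -0.088, -0.996, 955.625], [0.0, 0.0, 0.0, 1.0]]}
side {'fx': 424.739, 'fy': 424.739, 'cx': 259.721, 'cy': 192.788, 'extrinsics': [[0.695, -0.415, 0.587, 71.514], [-0.719, -0.397, 0.571, -503.32], [-0.003, -0.819, -0.574, 589.184], [0.0, 0.0, 0.0, 1.0]]}
[165.77836761 550.12944502 230.52779057] [ 1.45863508e-01  9.89304415e-01 -7.48915780e-04 -2.23906256e-04] 85.43100996424491 0.1
```

View pics/top0.png

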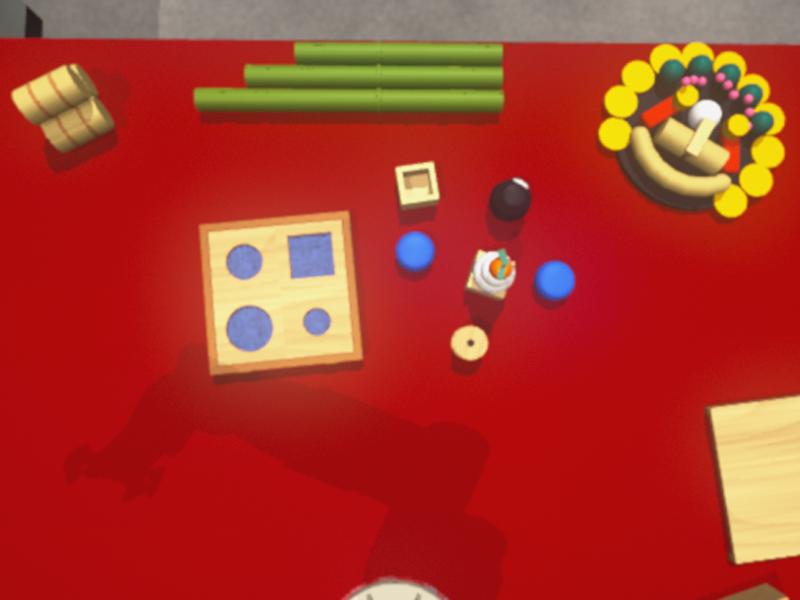

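View pics/side0.png

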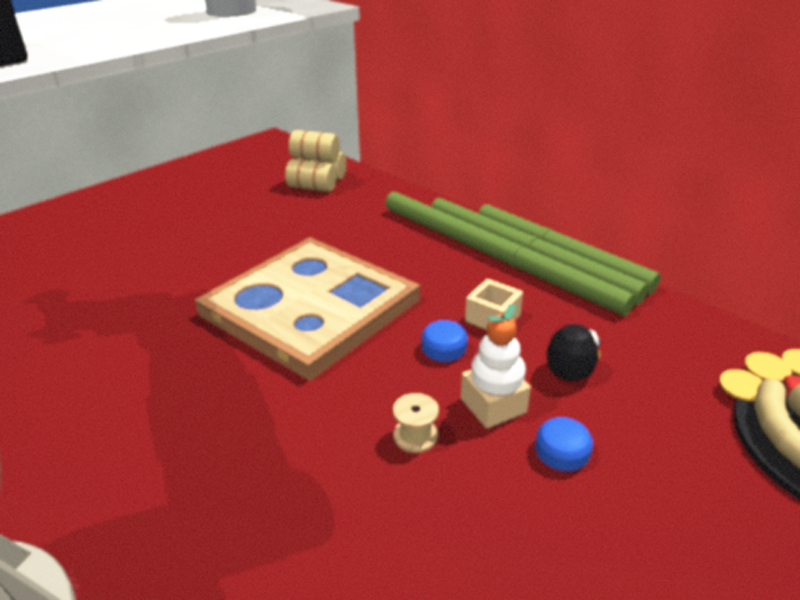

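Top view (800x600): the stack is at (490,272), the case at (280,293). The other masu at (417,186) is empty and farther left. The blue tiers at (415,250) and (555,281) are look-alikes. The stack's masu is the rightmost, since image right is −y. I'll confirm this in an enlarged crop and measure.

```bash
cat > h.py <<'E'
from workcell import arm, viewer
import cv2,numpy as np
def ray(n,u,v):
    c=viewer.get_calibration(n);E=np.array(c["extrinsics"])
    return E[:3,3],E[:3,:3]@np.array([(u-c["cx"])/c["fx"],(v-c["cy"])/c["fy"],1])
def at(n,u,v,z):
    o,d=ray(n,u,v);return (o+d*(z-o[2])/d[2])[:2]
def px(n,p):
    c=viewer.get_calibration(n);E=np.array(c["extrinsics"]);q=E[:3,:3].T@(np.array(p,float)-E[:3,3])
    return np.array([c["fx"]*q[0]/q[2]+c["cx"],c["fy"]*q[1]/q[2]+c["cy"]])
def crop(n,f,u0,v0,w,h,k):
    return cv2.resize(f[v0:v0+h,u0:u0+w],None,fx=k,fy=k,interpolation=cv2.INTER_CUBIC)
def blobs(f,lo,hi,amin=20):
    m=cv2.inRange(cv2.cvtColor(f,cv2.COLOR_BGR2HSV),np.array(lo),np.array(hi))
    _,_,s,c=cv2.connectedComponentsWithStats(m)
    return [(s[i].tolist(),c[i]) for i in range(1,len(s)) if s[i][4]>=amin]
E
python3 - <<'E'
from h import *
fs={n:viewer.grab_frame(n) for n in("top","side")}
for n in fs:
    cv2.imwrite(f"pics/{n}_raw0.png",fs[n])
    print(n,"blue")
    for s,c in blobs(fs[n],(100,60,60),(135,255,255),80): print(s,c.round(1),at(n,*c,26).round(1))
    print("orange")
    for s,c in blobs(fs[n],(5,150,120),(18,255,255)): print(s,c.round(1),at(n,*c,120).round(1))
a=crop("top",fs["top"],290,145,60,60,10);b=crop("side",fs["side"],285,190,80,90,6.66)
b=cv2.resize(b,(200*2,600))
a=cv2.resize(a,(400,400));im=np.zeros((600,800,3),np.uint8);im[:400,:400]=a;im[:,400:]=b[:, :400]
cv2.imwrite("pics/c1.png",im)
E
```

```text
top blue
[254, 148, 24, 26, 485] [265.4 160.5] [627.6 -35.7]
[185, 150, 28, 28, 665] [198.8 163.3] [620.4 130.4]
[146, 157, 21, 21, 338] [156.1 167.2] [610.6 235.8]
[342, 167, 26, 25, 506] [354.5 179. ] [ 581. -259.]
[146, 197, 28, 27, 599] [159.5 210. ] [504.7 225.2]
[195, 198, 16, 16, 187] [202.5 205.5] [515.4 120. ]
orange
[123, 26, 76, 45, 125] [159.   46.6] [876.7 211.1]
[276, 27, 29, 1, 29] [290.  27.] [926.7 -90.8]
[307, 27, 16, 14, 27] [317.4  30.4] [ 919.2 -154.6]
[381, 28, 43, 73, 229] [392.2  68.2] [ 829.5 -327.5]
[451, 28, 53, 115, 338] [481.8  93.6] [ 770.  -535.3]
[7, 40, 56, 57, 265] [29.3 60.5] [841.5 502.5]
[321, 42, 3, 30, 36] [321.8  57.1] [ 854.7 -163.9]
[410, 61, 26, 22, 275] [421.7  72.2] [ 820.3 -396.3]
[62, 63, 12, 17, 23] [68.  70.9] [817.8 415. ]
[48, 68, 12, 17, 38] [53.2 76.5] [804.5 447.4]
[230, 73, 67, 7, 274] [262.1  75.2] [810.7 -25.5]
[35, 75, 12, 16, 43] [40.5 82.8] [789.6 475. ]
[460, 84, 15, 27, 230] [467.2  98.4] [ 758.6 -500.2]
[127, 134, 106, 107, 2113] [179.  189.8] [547.1 160.1]
[314, 165, 7, 12, 52] [316.6 170.4] [ 590.5 -147.5]
[323, 166, 5,
[... 287 characters left out ...]
.9] [618.  128.1]
[151, 183, 29, 15, 325] [165.1 190. ] [502.6 223.5]
[189, 203, 17, 8, 110] [197.2 206.6] [513.5 119. ]
[270, 205, 29, 27, 638] [284.  217.8] [616.4 -45.5]
[343, 267, 36, 35, 995] [360.6 283.8] [ 569.2 -267.1]
orange
[247, 122, 154, 44, 159] [322.4 139.2] [810.1   9. ]
[163, 152, 34, 19, 36] [179.2 161.4] [515.7 169.9]
[198, 152, 28, 12, 28] [211.5 157.2] [575.5 133.1]
[227, 164, 30, 13, 30] [241.5 170.2] [583.9  47.4]
[402, 166, 21, 10, 21] [412. 170.] [ 829.2 -208.4]
[258, 177, 11, 18, 24] [265.3 184.5] [579.3 -25.3]
[310, 202, 23, 18, 236] [321.  211.4] [ 585.7 -157.9]
[216, 206, 33, 25, 33] [232.  217.9] [461.3 -55.6]
[460, 222, 52, 33, 126] [481.2 232.5] [ 726.3 -389.1]
```

View pics/c1.png

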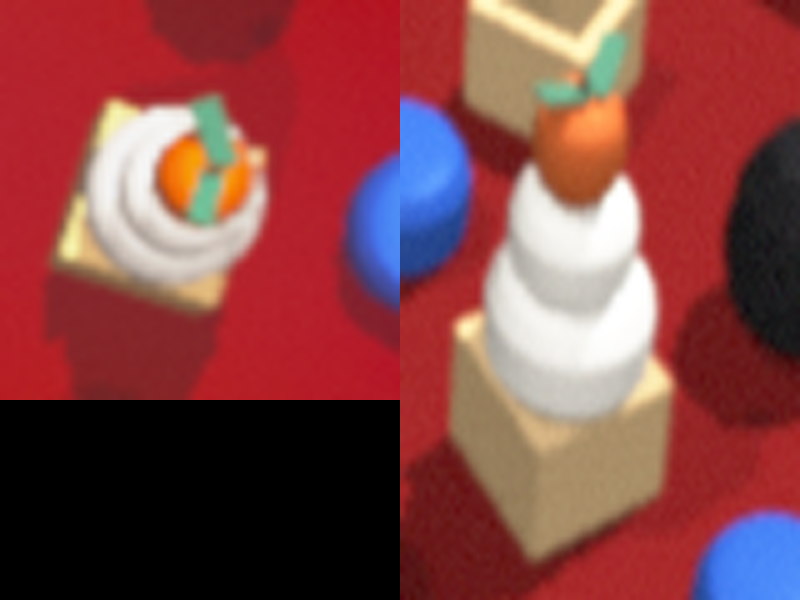

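```bash
python3 - <<'E'
from h import *
from scipy.optimize import least_squares
T=lambda x,y:(290+x/6.667-.4,145+y/6.667-.4); S=lambda x,y:(285+(x-400)/5-.4,190+y/6.667-.4)
def tri(a,b):
    o1,d1=ray("top",*a);o2,d2=ray("side",*b)
    s=np.linalg.lstsq(np.c_[d1,-d2],o2-o1,rcond=None)[0];p,q=o1+d1*s[0],o2+d2*s[1];return (p+q)/2,np.linalg.norm(p-q)
print("orange",tri(T(205,177),S(581,148)),at("top",*T(205,177),120))
print("lower",at("top",*T(177.5,193.5),58),"upper",at("top",*T(188,189),88))
# masu top corners at z=42
for n,f,l in(("top",T,[(115,100),(58,262),(262,155)]),("side",S,[(450,325),(672,380)])):
    for c in l: print(n,c,at(n,*f(*c),42).round(1))
print("side bottom corner z0",at("side",*S(530,560),0).round(1))
f=cv2.imread("pics/top_raw0.png")
for nm,u,v,z in(("daruma",510,200,36),("spool",469,343,45),("masu2",417,186,42)): print(nm,at("top",u*.64,v*.64,z).round(1))
# case
P=np.array([[610.6,235.8],[620.4,130.4],[504.7,225.2],[515.4,120.]])
d=P[0]-P[2];e=P[1]-P[3];print("case yaw",np.degrees(np.arctan2(d[1],d[0])),np.degrees(np.arctan2(e[1],e[0])),P.mean(0))
E
```

```text
orange (array([ 588.85391989, -156.15162802,  116.54176771]), np.float64(1.2123868261758144)) [ 588.83632993 -155.96468768]
lower [ 590.74501279 -157.31636307] upper [ 588.69419518 -155.82666775]
top (115, 100) [ 627.5 -137.4]
top (58, 262) [ 567.3 -115.6]
top (262, 155) [ 607.  -191.7]
side (450, 325) [ 566.9 -115.9]
side (672, 380) [ 607.2 -191.9]
side bottom corner z0 [ 548.6 -173.4]
daruma [ 708.5 -188.6]
spool [ 480.3 -118.7]
masu2 [729.2 -39.2]
case yaw 5.71594988575565 5.65656092085665 [562.775 177.85 ]
```

Stack axis is about (588.5, −155.5) and masu x at about −18.7°, with its corner diagonal 86 mm against 85 expected. Pockets:

| Pocket | x | y |
|---|---|---|
| orange | 514.5 | 119.5 |
| upper | 609.4 | 234.9 |
| lower | 503.7 | 224.4 |
| masu | 619.2 | 129.3 |

The pitch is 106 as expected and the case yaw is 5.7°. I'll close along masu x, where there is the most room, and start moving.

servo_tool(targets=[[0.528, -0.882, 0, -0.0255, 1], [0.528, -0.882, 0, -0.0255, 1], [0.528, -0.882, 0, -0.0255, 1], [0.528, -0.882, 0, -0.0255, 1], [0.528, -0.882, 0, -0.0255, 1]])

```text
time: 0.62
ee_pos: [271.9, 372.5, 231.2]
tool_rot: [0.341, 0.94, -0.0, 0.0]
ft_force: [0.6, 0.8, -0.7]
gripper_width: 85.5
grasp_force: 0.0
```

servo_tool(targets=[[0.528, -0.882, 0, -0.0255, 1], [0.528, -0.882, 0, -0.0255, 1], [0.528, -0.882, 0, -0.0255, 1], [0.528, -0.882, 0, -0.0255, 1], [0.528, -0.882, 0, -0.0255, 1]])

```text
time: 1.03
ee_pos: [377.6, 195.9, 231.5]
tool_rot: [0.522, 0.853, 0.0, 0.0]
ft_force: [1.3, 1.0, 0.4]
gripper_width: 85.5
grasp_force: 0.0
```

servo_tool(targets=[[0.528, -0.882, 0, -0.0255, 1], [0.528, -0.882, 0, -0.0255, 1], [0.528, -0.882, 0, -0.0255, 1], [0.528, -0.882, 0, -0.0255, 1], [0.528, -0.882, 0, -0.0255, 1]])

```text
time: 1.45
ee_pos: [483.3, 19.3, 231.4]
tool_rot: [0.681, 0.732, 0.0, 0.0]
ft_force: [0.1, 0.9, -0.3]
gripper_width: 85.2
grasp_force: 0.0
```

servo_tool(targets=[[0.528, -0.882, 0, -0.0255, 1], [0.528, -0.882, 0, -0.0255, 1], [0.528, -0.882, 0, -0.0255, 1], [0.528, -0.882, 0, -0.0255, 1], [0.528, -0.882, 0, -0.0255, 1]])

```text
time: 1.87
ee_pos: [588.9, -157.0, 231.1]
tool_rot: [0.813, 0.582, 0.0, -0.0]
ft_force: [0.7, 0.4, -0.1]
gripper_width: 85.3
grasp_force: 0.0
```

servo_tool(targets=[[0, 0, 0, 0, 1], [0, 0, 0, 0, 1]])

```text
time: 2.03
ee_pos: [588.7, -157.1, 229.7]
tool_rot: [0.813, 0.583, -0.0, -0.001]
ft_force: [-1.0, 0.4, 0.9]
gripper_width: 85.6
grasp_force: 0.0
```

```bash
python3 - <<'E'
from h import *
fs={n:viewer.grab_frame(n) for n in("top","side")}
im=np.hstack([cv2.resize(fs["top"][110:235,255:380],(400,400),interpolation=2),cv2.resize(fs["side"][110:260,255:405],(400,400),interpolation=2)])
cv2.imwrite("pics/c2.png",im)
for _ in range(3): o=arm.observe();print(o["ee_pos"].round(1))
E
```

```text
[ 587.8 -154.6  230.8]
[ 587.8 -154.6  230.8]
[ 587.8 -154.6  230.8]
```

View pics/c2.png

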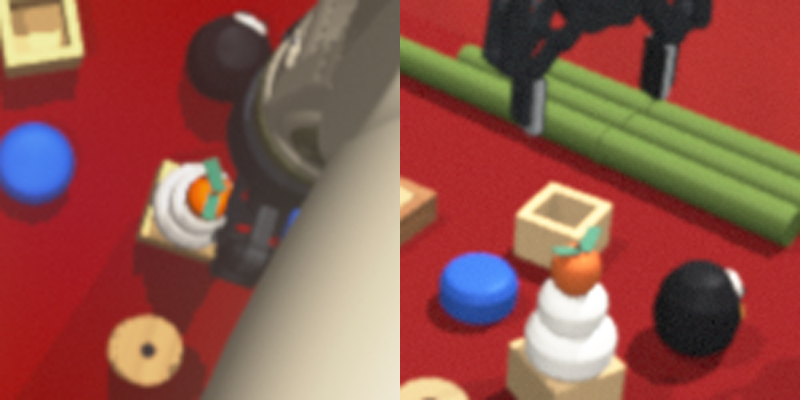

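```bash
python3 - <<'E'
from h import *
a=np.radians(-18.7);d=np.array([np.cos(a),np.sin(a)])
for z in(231,237,243):
    for s in(-1,1): print(z,s,px("side",[*(np.array([588.4,-155])+s*46*d),z]).round(1))
print("orange mid",px("side",[588.5,-155.5,120]),px("top",[588.5,-155.5,120]))
E
```

```text
231 -1 [302.4 163.7]
231 1 [348.3 150.8]
237 -1 [302.6 160.5]
237 1 [348.7 147.7]
243 -1 [302.8 157.3]
243 1 [349.1 144.6]
orange mid [320.87627904 210.16635755] [320.14552393 171.29688104]
```

The side view shows the open fingers straddling the stack, tips about (302,160)/(351,147) raw, ~8 mm above the nominal TCP as stated. The orange is centred below. Descending.

servo_tool(targets=[[0, -0.02, -0.8, 0, 1], [0, 0, -0.8, 0, 1], [0, 0, -0.7, 0, 1], [0, 0, -0.5, 0, 1], [0, 0, -0.18, 0, 1]])

```text
time: 2.55
ee_pos: [585.6, -153.1, 109.2]
tool_rot: [0.811, 0.585, -0.001, -0.002]
ft_force: [-1.0, 0.3, -0.1]
gripper_width: 85.3
grasp_force: 0.0
```

servo_tool(targets=[[0, 0, 0, 0, 0.75], [0, 0, 0, 0, 0.65], [0, 0, 0, 0, 0.55], [0, 0, 0, 0, 0.5], [0, 0, 0, 0, 0.46]])

```text
time: 2.97
ee_pos: [589.4, -156.1, 113.8]
tool_rot: [0.812, 0.584, 0.001, 0.001]
ft_force: [0.3, -0.4, 0.8]
gripper_width: 38.9
grasp_force: 0.0
```

servo_tool(targets=[[0, 0, 0, 0, 0.42], [0, 0, 0, 0, 0.39], [0, 0, 0, 0, 0.36], [0, 0, 0, 0, 0.3], [0, 0, 0, 0, 0.2]])

```text
time: 3.38
ee_pos: [588.8, -156.0, 113.4]
tool_rot: [0.812, 0.584, 0.0, 0.001]
ft_force: [-1.3, 1.2, 6.5]
gripper_width: 31.3
grasp_force: 58.8
```

servo_tool(targets=[[0, 0, 0, 0, 0.2], [0, 0, 0.05, 0, 0.2], [0, 0, 0.1, 0, 0.2], [0, 0, 0.2, 0, 0.2], [0, 0, 0.4, 0, 0.2]])

```text
time: 3.8
ee_pos: [587.1, -155.4, 140.9]
tool_rot: [0.812, 0.584, -0.001, -0.002]
ft_force: [-0.0, 0.3, -0.2]
gripper_width: 31.2
grasp_force: 59.4
```

```bash
python3 - <<'E'
from h import *
f=viewer.grab_frame("side")
cv2.imwrite("pics/c3.png",cv2.resize(f[150:270,260:380],(600,600),interpolation=2))
E
```

```text
(no output)
```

View pics/c3.png

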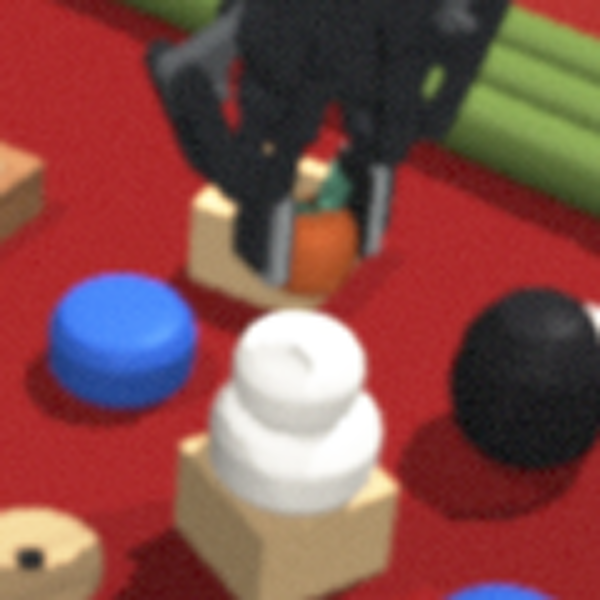

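Orange is held upright; fingertips are ~11 mm above its foot. Moving to its pocket.

servo_tool(targets=[[-0.115, 0.43, 0, 0, 0.2], [-0.231, 0.86, 0, 0, 0.2], [-0.231, 0.86, 0, 0, 0.2], [-0.231, 0.86, 0, 0, 0.2], [-0.231, 0.86, 0, 0, 0.2]])

```text
time: 4.27
ee_pos: [545.7, 0.8, 141.8]
tool_rot: [0.812, 0.583, -0.0, -0.0]
ft_force: [0.6, -0.4, -0.0]
gripper_width: 31.3
grasp_force: 59.5
```

servo_tool(targets=[[-0.231, 0.86, 0, 0, 0.2], [-0.231, 0.86, 0, 0, 0.2], [-0.208, 0.774, 0, 0, 0.2], [-0.115, 0.43, -0.3, 0, 0.2], [-0.023, 0.086, -0.6, 0, 0.2]])

```text
time: 4.68
ee_pos: [515.1, 123.2, 108.4]
tool_rot: [0.811, 0.586, 0.003, 0.001]
ft_force: [1.2, -0.5, 0.1]
gripper_width: 31.4
grasp_force: 59.5
```

servo_tool(targets=[[0, 0, -0.6, 0, 0.2], [0, 0, -0.6, 0, 0.2], [0, 0, -0.3, 0, 0.2], [0, 0, 0, 0, 0.2]])

```text
time: 5.02
ee_pos: [511.2, 119.8, 43.0]
tool_rot: [0.812, 0.584, -0.003, -0.002]
ft_force: [-0.6, -0.7, -0.2]
gripper_width: 31.3
grasp_force: 59.5
```

```bash
python3 - <<'E'
from h import *
a=cv2.resize(viewer.grab_frame("side")[140:240,140:260],(480,400),interpolation=2)
b=cv2.resize(viewer.grab_frame("top")[155:255,140:220],(320,400),interpolation=2)
cv2.imwrite("pics/c4.png",np.hstack([a,b]));print(arm.observe()["ee_pos"])
E
```

```text
[513.79590349 119.70494497  45.93009152]
```

View pics/c4.png

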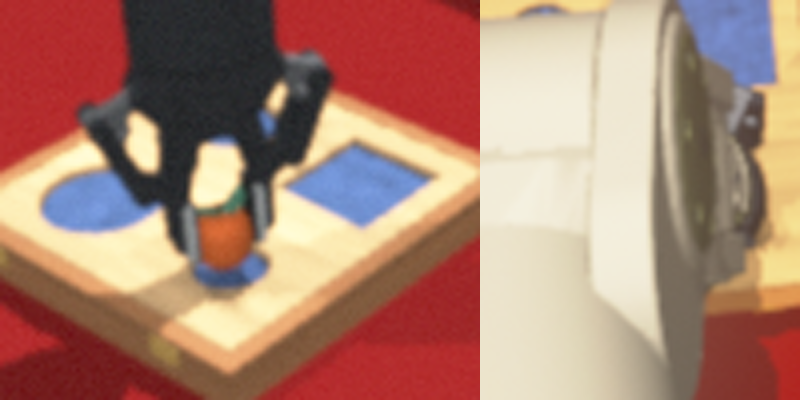

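```bash
python3 - <<'E'
from h import *
for nm,p in(("foot now",[514.5,119.5,38]),("mid now",[514.5,119.5,54]),("floor",[514.5,119.5,21]),("rim",[514.5,119.5,28])):
    print(nm,(px("side",p)-[140,140])*4)
E
```

```text
foot now [227.76446773 247.86436484]
mid now [225.16320373 224.11309229]
floor [230.47269586 272.59229113]
rim [229.36437208 262.47255694]
```

```bash
cat >> h.py <<'E'
def sil(n,x,y,z0,prof):
    t=np.linspace(0,2*np.pi,60)
    P=np.array([px(n,[x+r*np.cos(a),y+r*np.sin(a),z0+h]) for h,r in prof for a in t])
    return np.r_[P.min(0),P.max(0)].round(1)
OR=[(0,11),(11,17),(21,17),(32,9)]
E
python3 - <<'E'
from h import *
f=viewer.grab_frame("side")
for s,c in blobs(f,(3,150,60),(13,255,255),20):
    if 140<c[0]<260 and 140<c[1]<240: print(s,c)
print("now",sil("side",514.5,119.5,38,OR)); print("start",sil("side",588.5,-155.5,104,OR))
c=f[190:212,188:208];h=cv2.cvtColor(c,cv2.COLOR_BGR2HSV);print(h[:,8].tolist())
E
```

```text
[178, 162, 91, 82, 211] [232.85308057 204.90047393]
[124, 171, 53, 61, 127] [146.91338583 203.15748031]
[191, 191, 13, 14, 148] [196.97297297 197.38513514]
now [188.2 187.6 204.3 205. ]
start [311.3 200.1 330.6 220.8]
[[44, 54, 118], [15, 107, 136], [10, 168, 207], [9, 185, 218], [10, 192, 212], [9, 189, 216], [10, 188, 217], [9, 190, 211], [10, 194, 199], [10, 195, 194], [10, 194, 187], [10, 191, 184], [9, 193, 178], [9, 187, 175], [9, 178, 158], [177, 81, 136], [120, 62, 149], [111, 109, 147], [110, 116, 128], [110, 118, 115], [110, 110, 116], [119, 54, 109]]
```

The measured orange bottom row (205) and centre column (197) match the predicted 205 and 196. It's well placed, so I'm lowering gently.

servo_tool(targets=[[0, 0, -0.15, 0, 0.2], [0, 0, -0.12, 0, 0.2], [0, 0, -0.08, 0, 0.2], [0, 0, -0.03, 0, 0.2], [0, 0, -0.02, 0, 0.2]])

```text
time: 5.58
ee_pos: [514.4, 119.3, 30.4]
tool_rot: [0.812, 0.584, -0.0, 0.0]
ft_force: [-4.1, -0.3, 9.9]
gripper_width: 31.1
grasp_force: 60.4
```

servo_tool(targets=[[0, 0, -0.01, 0, 0.2], [0, 0, 0, 0, 0.2]])

```text
time: 5.75
ee_pos: [514.3, 119.3, 30.5]
tool_rot: [0.812, 0.584, -0.0, 0.0]
ft_force: [-1.7, -0.8, 4.8]
gripper_width: 31.3
grasp_force: 60.1
```

servo_tool(targets=[[0, 0, 0, 0, 0.36], [0, 0, 0, 0, 0.39], [0, 0, 0, 0, 0.44], [0, 0, 0, 0, 0.52], [0, 0, 0, 0, 0.6]])

```text
time: 6.17
ee_pos: [514.6, 119.3, 29.6]
tool_rot: [0.812, 0.584, 0.0, 0.0]
ft_force: [-0.2, -0.4, -0.3]
gripper_width: 51.4
grasp_force: 0.0
```

servo_tool(targets=[[0, 0, 0.1, 0, 0.65], [0, 0, 0.4, 0, 0.65], [0, 0, 0.8, 0, 0.65], [0, 0, 0.9, 0, 0.65], [0, 0, 0.8, 0, 0.65]])

```text
time: 6.58
ee_pos: [514.2, 119.3, 151.4]
tool_rot: [0.812, 0.584, -0.0, -0.0]
ft_force: [0.7, -0.5, 0.8]
gripper_width: 55.5
grasp_force: 0.0
```

```bash
python3 - <<'E'
from h import *
f=viewer.grab_frame("side")
a=cv2.resize(f[160:230,150:250],(560,392),interpolation=2)
cv2.imwrite("pics/c5.png",a);print(arm.observe()["ee_pos"])
print("exp",sil("side",514.5,119.5,21,OR))
for s,c in blobs(f,(3,150,60),(13,255,255),20):
    if 180<c[0]<220 and 180<c[1]<230: print(s,c)
E
```

```text
[517.91837032 119.7077988  158.16474231]
exp [188.9 194.  204.9 211.2]
[126, 151, 143, 93, 350] [208.75714286 198.85714286]
[190, 197, 15, 14, 150] [196.87333333 203.65333333]
```

View pics/c5.png

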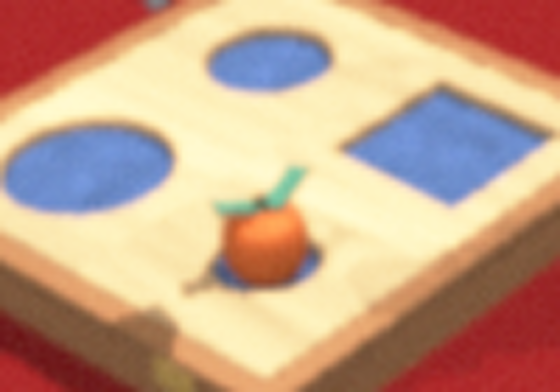

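Orange sits upright in its pocket, at (197,204) raw. Now I'll re-measure the tiers with the arm away.

```bash
cat >> h.py <<'E'
UP=[(0,20),(4,24),(19,24),(28,14)]
LO=[(0,28),(5,32),(23,32),(34,19)]
E
python3 - <<'E'
from h import *
ft=viewer.grab_frame("top");fs=viewer.grab_frame("side")
for n,f in(("top",ft),("side",fs)):
    for s,c in blobs(f,(0,0,110),(179,70,255),150):
        if 280<c[0]<360 and 140<c[1]<260: print(n,s,c.round(1), [s[0],s[1],s[0]+s[2]-1,s[1]+s[3]-1])
    print("up",sil(n,588.6,-155.8,76,UP),"lo",sil(n,588.6,-155.8,42,LO))
a=cv2.resize(ft[145:205,285:345],(400,400),interpolation=2);b=cv2.resize(fs[190:270,280:360],(400,400),interpolation=2)
cv2.imwrite("pics/c6.png",np.hstack([a,b]))
E
```

```text
top [302, 161, 28, 27, 574] [315.6 173.9] [302, 161, 329, 187]
up [307.1 162.4 328.6 183.5] lo [301.8 160.9 329.4 188.1]
side [302, 212, 35, 42, 1137] [318.9 233.3] [302, 212, 336, 253]
up [306.5 212.5 333.1 235.9] lo [301.2 222.5 335.8 252.5]
```

View pics/c6.png

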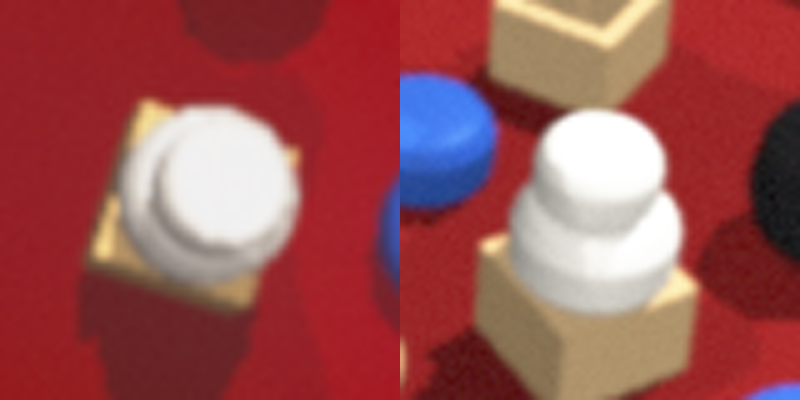

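Both silhouettes match the model. Upper tier is at about (589,−156.5), lower at (588.6,−155.8).

servo_tool(targets=[[0.117, -0.431, 0, 0, 1], [0.233, -0.862, 0, 0, 1], [0.233, -0.862, 0, 0, 1], [0.233, -0.862, 0, 0, 1], [0.233, -0.862, 0, 0, 1]])

```text
time: 7.15
ee_pos: [555.9, -37.0, 148.5]
tool_rot: [0.812, 0.584, -0.001, -0.001]
ft_force: [0.4, 1.1, -1.0]
gripper_width: 85.6
grasp_force: 0.0
```

servo_tool(targets=[[0.233, -0.862, 0, 0, 1], [0.233, -0.862, 0, 0, 1], [0.21, -0.776, 0, 0, 1], [0.117, -0.431, 0, 0, 1], [0.025, -0.086, 0, 0, 1]])

```text
time: 7.57
ee_pos: [589.3, -159.6, 148.2]
tool_rot: [0.813, 0.582, -0.0, -0.0]
ft_force: [0.0, -0.6, -0.2]
gripper_width: 85.2
grasp_force: 0.0
```

servo_tool(targets=[[0, 0, -0.6, 0, 1], [0, 0, -0.6, 0, 1], [0, 0, -0.4, 0, 1], [0, 0, -0.13, 0, 1], [0, 0, 0, 0, 1]])

```text
time: 7.98
ee_pos: [587.3, -154.6, 78.3]
tool_rot: [0.812, 0.584, -0.001, -0.002]
ft_force: [-0.8, 0.3, 0.3]
gripper_width: 85.3
grasp_force: 0.0
```

servo_tool(targets=[[0, 0, 0, 0, 0.8], [0, 0, 0, 0, 0.72], [0, 0, 0, 0, 0.66], [0, 0, 0, 0, 0.62], [0, 0, 0, 0, 0.6]])

```text
time: 8.4
ee_pos: [589.7, -156.6, 81.4]
tool_rot: [0.812, 0.584, 0.0, 0.001]
ft_force: [0.2, 0.6, -0.2]
gripper_width: 51.1
grasp_force: 0.0
```

servo_tool(targets=[[0, 0, 0, 0, 0.57], [0, 0, 0, 0, 0.55], [0, 0, 0, 0, 0.52], [0, 0, 0, 0, 0.45], [0, 0, 0, 0, 0.4]])

```text
time: 8.82
ee_pos: [589.3, -156.6, 81.6]
tool_rot: [0.812, 0.584, 0.0, 0.0]
ft_force: [-1.4, 0.6, 6.1]
gripper_width: 45.0
grasp_force: 60.2
```

servo_tool(targets=[[0, 0, 0, 0, 0.4], [0, 0, 0.05, 0, 0.4], [0, 0, 0.1, 0, 0.4], [0, 0, 0.2, 0, 0.4], [0, 0, 0.4, 0, 0.4]])

```text
time: 9.23
ee_pos: [587.9, -156.0, 109.3]
tool_rot: [0.812, 0.584, -0.001, -0.002]
ft_force: [0.5, -1.4, -1.3]
gripper_width: 45.0
grasp_force: 61.3
```

```bash
python3 - <<'E'
from h import *
f=viewer.grab_frame("side")
cv2.imwrite("pics/c7.png",cv2.resize(f[160:270,265:375],(550,550),interpolation=2))
E
```

```text
(no output)
```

View pics/c7.png

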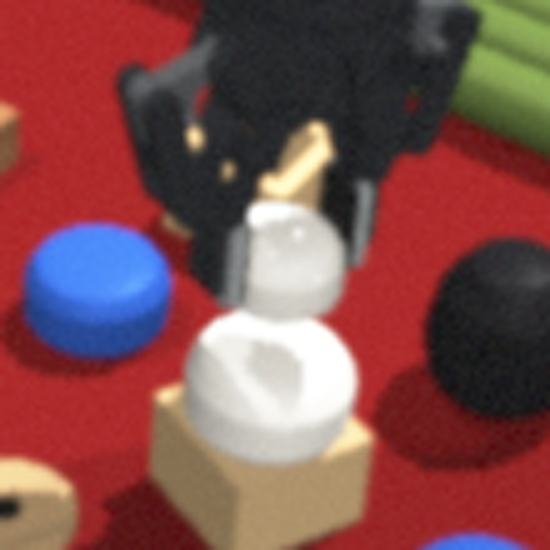

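Held upright, but the tips are only ~7 mm above the foot, which is too tight over the 7 mm pocket. I'll set it back and regrip 4 mm higher.

servo_tool(targets=[[0, 0, -0.35, 0, 0.4], [0, 0, -0.25, 0, 0.4], [0, 0, -0.1, 0, 0.4], [0, 0, -0.03, 0, 0.4], [0, 0, -0.01, 0, 0.4]])

```text
time: 9.7
ee_pos: [588.6, -156.2, 81.6]
tool_rot: [0.812, 0.584, -0.0, -0.0]
ft_force: [-3.5, 1.5, 10.9]
gripper_width: 44.7
grasp_force: 62.4
```

servo_tool(targets=[[0, 0, 0, 0, 0.4], [0, 0, -0.005, 0, 0.53], [0, 0, 0, 0, 0.56], [0, 0, 0, 0, 0.6], [0, 0, 0, 0, 0.64]])

```text
time: 10.12
ee_pos: [589.0, -156.4, 80.2]
tool_rot: [0.812, 0.584, -0.0, -0.0]
ft_force: [0.2, 0.1, 0.5]
gripper_width: 54.5
grasp_force: 0.0
```

servo_tool(targets=[[0, 0, 0.1, 0, 0.64], [0, 0, 0, 0, 0.6], [0, 0, 0, 0, 0.57], [0, 0, 0, 0, 0.55], [0, 0, 0, 0, 0.52]])

```text
time: 10.53
ee_pos: [589.3, -156.5, 85.4]
tool_rot: [0.812, 0.584, 0.0, 0.0]
ft_force: [-1.1, 0.3, 4.2]
gripper_width: 45.3
grasp_force: 39.0
```

servo_tool(targets=[[0, 0, 0, 0, 0.45], [0, 0, 0, 0, 0.4], [0, 0, 0.05, 0, 0.4], [0, 0, 0.1, 0, 0.4], [0, 0, 0.3, 0, 0.4]])

```text
time: 10.95
ee_pos: [587.9, -155.9, 101.1]
tool_rot: [0.812, 0.584, -0.001, -0.002]
ft_force: [0.2, 0.2, -0.9]
gripper_width: 44.3
grasp_force: 61.2
```

servo_tool(targets=[[0.025, 0.489, 0.3, 0, 0.4], [0.0505, 0.978, 0, 0, 0.4], [0.0505, 0.978, 0, 0, 0.4], [0.0505, 0.978, 0, 0, 0.4], [0.0505, 0.978, 0, 0, 0.4]])

```text
time: 11.37
ee_pos: [598.2, 21.0, 114.8]
tool_rot: [0.812, 0.583, 0.0, 0.0]
ft_force: [-0.2, -0.6, -1.1]
gripper_width: 43.9
grasp_force: 61.2
```

servo_tool(targets=[[0.0505, 0.978, 0, 0, 0.4], [0.0505, 0.978, 0, 0, 0.4], [0.0505, 0.978, 0, 0, 0.4], [0.0505, 0.978, 0, 0, 0.4], [0.0505, 0.978, 0, 0, 0.4]])

```text
time: 11.78
ee_pos: [608.1, 217.1, 114.7]
tool_rot: [0.812, 0.584, 0.0, 0.0]
ft_force: [-0.3, -1.1, -0.6]
gripper_width: 44.1
grasp_force: 61.2
```

servo_tool(targets=[[0.02, 0.391, 0, 0, 0.4], [0.005, 0.098, -0.3, 0, 0.4], [0, 0, -0.6, 0, 0.4], [0, 0, -0.6, 0, 0.4], [0, 0, -0.3, 0, 0.4]])

```text
time: 12.2
ee_pos: [607.4, 233.2, 39.0]
tool_rot: [0.812, 0.583, -0.002, -0.001]
ft_force: [-1.0, -0.1, -1.0]
gripper_width: 44.1
grasp_force: 61.2
```

servo_tool(targets=[[0, 0, 0, 0, 0.4], [0, 0, 0, 0, 0.4]])

```text
time: 12.37
ee_pos: [608.7, 233.4, 41.8]
tool_rot: [0.812, 0.583, -0.001, -0.0]
ft_force: [-0.1, 0.3, -0.8]
gripper_width: 44.2
grasp_force: 61.2
```

```bash
python3 - <<'E'
from h import *
f=viewer.grab_frame("side")
cv2.imwrite("pics/c8.png",cv2.resize(f[130:220,150:250],(600,540),interpolation=2));print(arm.observe()["ee_pos"])
print((sil("side",609.4,234.9,34,UP)-[150,130,150,130])*6,(px("side",[609.4,234.9,28])-[150,130])*6)
E
```

```text
[609.80786703 233.88162142  43.16040935]
[222.  151.8 342.6 253.2] [286.19691122 239.91065637]
```

View pics/c8.png

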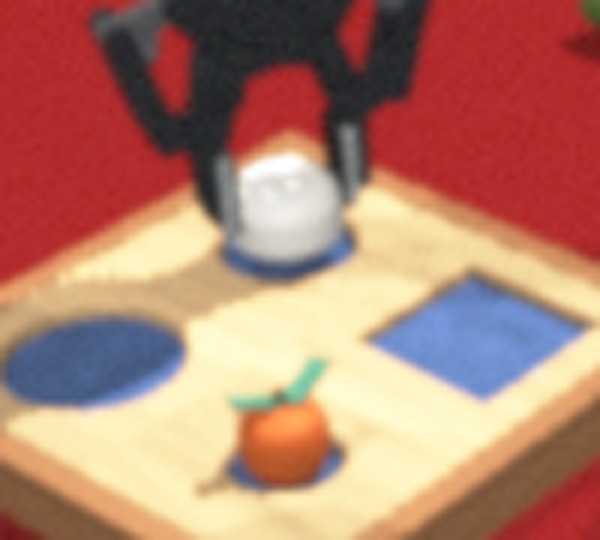

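```bash
python3 - <<'E'
from h import *
f=viewer.grab_frame("side");h=cv2.cvtColor(f,cv2.COLOR_BGR2HSV)
u=int(px("side",[609.4,234.9,34])[0]);print(u,px("side",[609.4,234.9,34]))
for v in range(150,182): print(v,h[v,u].tolist(),end=' ')
print(sil("side",609.4,234.9,34,UP))
print("\nrow");v=166
for u in range(182,212): print(u,h[v,u].tolist(),end=' ')
E
```

```text
197 [197.48882187 167.93465546]
150 [0, 186, 182] 151 [3, 178, 186] 152 [9, 150, 207] 153 [12, 138, 222] 154 [14, 116, 229] 155 [16, 42, 245] 156 [20, 3, 253] 157 [20, 3, 249] 158 [20, 7, 230] 159 [20, 10, 228] 160 [23, 10, 225] 161 [23, 10, 224] 162 [21, 8, 228] 163 [23, 9, 235] 164 [21, 7, 240] 165 [25, 6, 240] 166 [21, 8, 236] 167 [26, 9, 225] 168 [19, 13, 218] 169 [23, 14, 216] 170 [23, 15, 214] 171 [20, 12, 199] 172 [105, 7, 153] 173 [111, 61, 126] 174 [111, 107, 114] 175 [111, 84, 109] 176 [11, 43, 132] 177 [16, 90, 217] 178 [21, 84, 247] 179 [24, 69, 253] 180 [24, 64, 254] 181 [24, 65, 254] [187.  155.3 207.1 172.2]

row
182 [23, 74, 252] 183 [22, 74, 251] 184 [20, 90, 241] 185 [17, 97, 191] 186 [15, 65, 129] 187 [17, 15, 119] 188 [75, 4, 132] 189 [60, 2, 136] 190 [30, 10, 153] 191 [19, 14, 194] 192 [22, 13, 219] 193 [23, 10, 224] 194 [26, 8, 229] 195 [26, 8, 231] 196 [20, 7, 234] 197 [21, 8, 236] 198 [17, 10, 234] 199 [23, 9, 229] 200 [26, 8, 225] 201 [24, 12, 221] 202 [19, 13, 213] 203 [24, 13, 204] 204 [21, 13, 192] 205 [23, 13, 178] 206 [17, 28, 175] 207 [17, 68, 196] 208 [18, 90, 232] 209 [21, 86, 245] 210 [22, 84, 248] 211 [22, 79, 249]
```

Segmented rows 155–172 match the predicted 155–172. Lowering.

servo_tool(targets=[[0, 0, -0.14, 0, 0.4], [0, 0, -0.1, 0, 0.4], [0, 0, -0.05, 0, 0.4], [0, 0, -0.02, 0, 0.4], [0, 0, -0.01, 0, 0.4]])

```text
time: 12.88
ee_pos: [609.4, 234.6, 30.6]
tool_rot: [0.812, 0.584, 0.0, 0.0]
ft_force: [-2.5, -1.2, 6.2]
gripper_width: 44.3
grasp_force: 61.9
```

servo_tool(targets=[[0, 0, -0.008, 0, 0.4], [0, 0, 0, 0, 0.4]])

```text
time: 13.05
ee_pos: [609.4, 234.6, 30.6]
tool_rot: [0.812, 0.584, 0.0, 0.0]
ft_force: [-3.4, -1.4, 5.5]
gripper_width: 44.1
grasp_force: 61.9
```

Contact felt; releasing gently and lifting.

servo_tool(targets=[[0, 0, 0, 0, 0.52], [0, 0, 0, 0, 0.55], [0, 0, 0, 0, 0.58], [0, 0, 0, 0, 0.64], [0, 0, 0, 0, 0.72]])

```text
time: 13.47
ee_pos: [609.4, 234.8, 29.4]
tool_rot: [0.812, 0.584, 0.0, -0.0]
ft_force: [-0.3, 0.6, -0.2]
gripper_width: 61.0
grasp_force: 0.0
```

servo_tool(targets=[[0, 0, 0.1, 0, 0.75], [0, 0, 0.4, 0, 0.75], [0, 0, 0.8, 0, 0.75], [0, 0, 0.9, 0, 1], [0, 0, 0.4, 0, 1]])

```text
time: 13.88
ee_pos: [611.1, 235.2, 138.4]
tool_rot: [0.812, 0.584, 0.003, 0.001]
ft_force: [1.3, 0.6, 0.6]
gripper_width: 84.5
grasp_force: 0.0
```

```bash
python3 - <<'E'
from h import *
ft=viewer.grab_frame("top");fs=viewer.grab_frame("side")
for n,f in(("top",ft),("side",fs)):
    for s,c in blobs(f,(0,0,110),(179,70,255),150):
        if 280<c[0]<360 and 140<c[1]<260: print(n,c.round(1), [s[0],s[1],s[0]+s[2]-1,s[1]+s[3]-1])
    print("lo",sil(n,588.6,-155.8,42,LO))
for s,c in blobs(fs,(0,0,140),(179,45,255),80):
    if 180<c[0]<220 and 140<c[1]<200: print("upper",[s[0],s[1],s[0]+s[2]-1,s[1]+s[3]-1],sil("side",609.4,234.9,21,UP))
a=cv2.resize(ft[145:205,285:345],(400,400),interpolation=2);b=cv2.resize(fs[140:220,150:230],(400,400),interpolation=2)
cv2.imwrite("pics/c9.png",np.hstack([a,b]));print(arm.observe()["ee_pos"])
E
```

```text
top [315.6 173.9] [302, 161, 329, 187]
lo [301.8 160.9 329.4 188.1]
side [318.5 236.9] [302, 221, 336, 253]
lo [301.2 222.5 335.8 252.5]
upper [187, 159, 208, 175] [187.5 159.8 207.4 176.7]
[612.14958972 235.47921138 138.55065516]
```

View pics/c9.png

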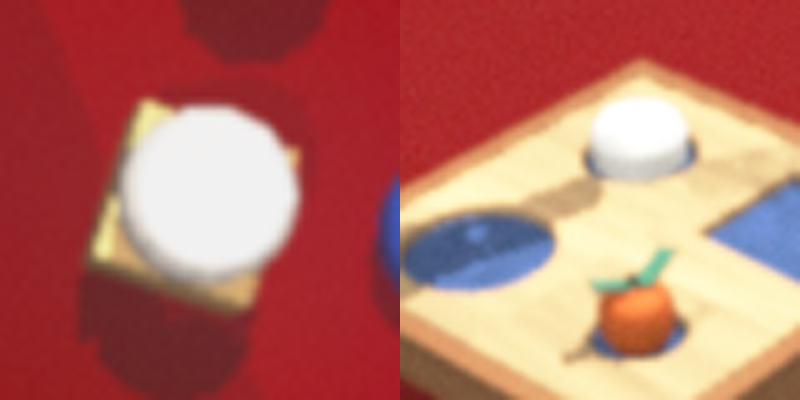

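Upper tier is seated: silhouette (187–208, 159–175) against predicted (187–207, 160–177). Lower tier is still at (588.7,−155.8).

servo_tool(targets=[[-0.025, -0.489, 0, 0, 1], [-0.0505, -0.978, 0, 0, 1], [-0.0505, -0.978, 0, 0, 1], [-0.0505, -0.978, 0, 0, 1], [-0.0505, -0.978, 0, 0, 1]])

```text
time: 14.4
ee_pos: [599.2, 57.4, 132.4]
tool_rot: [0.812, 0.584, -0.001, -0.0]
ft_force: [1.1, -0.3, -0.2]
gripper_width: 85.8
grasp_force: 0.0
```

servo_tool(targets=[[-0.0505, -0.978, 0, 0, 1], [-0.0505, -0.978, 0, 0, 1], [-0.0505, -0.978, 0, 0, 1], [-0.0505, -0.978, 0, 0, 1], [-0.0505, -0.978, 0, 0, 1]])

```text
time: 14.82
ee_pos: [589.1, -138.5, 132.5]
tool_rot: [0.812, 0.584, -0.0, -0.001]
ft_force: [-0.0, 0.2, -0.4]
gripper_width: 85.3
grasp_force: 0.0
```

servo_tool(targets=[[-0.03, -0.391, 0, 0, 1], [-0.005, -0.08, 0, 0, 1], [0, 0, 0, 0, 1], [0, 0, -0.4, 0, 1], [0, 0, -0.6, 0, 1]])

```text
time: 15.23
ee_pos: [590.7, -154.7, 95.4]
tool_rot: [0.811, 0.584, 0.002, 0.002]
ft_force: [1.1, -0.3, -0.9]
gripper_width: 85.5
grasp_force: 0.0
```

servo_tool(targets=[[0, 0, -0.5, 0, 1], [0, 0, -0.4, 0, 1], [0, 0, -0.2, 0, 1], [0, 0, -0.065, 0, 1], [0, 0, 0, 0, 1]])

```text
time: 15.65
ee_pos: [588.5, -154.3, 46.5]
tool_rot: [0.811, 0.584, -0.0, -0.001]
ft_force: [0.0, 0.1, -0.5]
gripper_width: 85.4
grasp_force: 0.0
```

servo_tool(targets=[[0, 0, 0, 0, 0.92], [0, 0, 0, 0, 0.86], [0, 0, 0, 0, 0.82], [0, 0, 0, 0, 0.79], [0, 0, 0, 0, 0.77]])

```text
time: 16.07
ee_pos: [589.1, -156.0, 47.7]
tool_rot: [0.812, 0.584, 0.0, 0.0]
ft_force: [-0.3, 0.2, 0.6]
gripper_width: 66.2
grasp_force: 0.0
```

servo_tool(targets=[[0, 0, 0, 0, 0.75], [0, 0, 0, 0, 0.73], [0, 0, 0, 0, 0.7], [0, 0, 0, 0, 0.64], [0, 0, 0, 0, 0.6]])

```text
time: 16.48
ee_pos: [589.0, -156.0, 48.1]
tool_rot: [0.812, 0.584, 0.0, 0.0]
ft_force: [-1.8, 0.8, 6.8]
gripper_width: 60.5
grasp_force: 63.5
```

servo_tool(targets=[[0, 0, 0, 0, 0.6], [0, 0, 0.05, 0, 0.6], [0, 0, 0.1, 0, 0.6], [0, 0, 0.25, 0, 0.6], [0, 0, 0.4, 0, 0.6]])

```text
time: 16.9
ee_pos: [587.3, -155.2, 77.9]
tool_rot: [0.812, 0.584, -0.001, -0.002]
ft_force: [-0.3, -0.1, -1.9]
gripper_width: 60.8
grasp_force: 65.2
```

```bash
python3 - <<'E'
from h import *
f=viewer.grab_frame("side")
cv2.imwrite("pics/c10.png",cv2.resize(f[180:280,265:375],(550,500),interpolation=2))
E
```

```text
(no output)
```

View pics/c10.png

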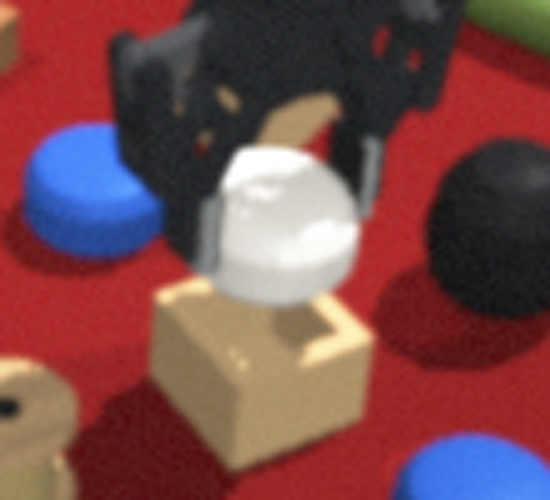

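Held upright; tips are ~10 mm above its foot. Carrying it to the largest pocket.

servo_tool(targets=[[0, 0, 0.65, 0, 0.6], [-0.106, 0.475, 0, 0, 0.6], [-0.213, 0.9505, 0, 0, 0.6], [-0.213, 0.9505, 0, 0, 0.6], [-0.213, 0.9505, 0, 0, 0.6]])

```text
time: 17.37
ee_pos: [558.8, -21.9, 105.4]
tool_rot: [0.812, 0.583, 0.0, 0.0]
ft_force: [0.6, -0.4, -2.0]
gripper_width: 60.5
grasp_force: 65.9
```

servo_tool(targets=[[-0.213, 0.9505, 0, 0, 0.6], [-0.213, 0.9505, 0, 0, 0.6], [-0.213, 0.9505, 0, 0, 0.6], [-0.213, 0.9505, 0, 0, 0.6], [-0.213, 0.9505, 0, 0, 0.6]])

```text
time: 17.78
ee_pos: [515.9, 169.2, 105.4]
tool_rot: [0.812, 0.584, 0.0, 0.0]
ft_force: [0.7, 0.5, -1.7]
gripper_width: 60.7
grasp_force: 65.9
```

servo_tool(targets=[[-0.213, 0.9505, 0, 0, 0.6], [-0.085, 0.38, 0, 0, 0.6], [-0.022, 0.095, 0, 0, 0.6], [0, 0, -0.3, 0, 0.6], [0, 0, -0.5, 0, 0.6]])

```text
time: 18.2
ee_pos: [505.7, 225.2, 75.0]
tool_rot: [0.812, 0.584, 0.002, 0.001]
ft_force: [0.5, -0.4, -2.1]
gripper_width: 60.7
grasp_force: 65.9
```

servo_tool(targets=[[0, 0, -0.5, 0, 0.6], [0, 0, -0.3, 0, 0.6], [0, 0, -0.05, 0, 0.6], [0, 0, 0, 0, 0.6], [0, 0, 0, 0, 0.6]])

```text
time: 18.62
ee_pos: [504.3, 224.0, 39.7]
tool_rot: [0.812, 0.583, 0.0, 0.0]
ft_force: [1.1, 0.8, -1.2]
gripper_width: 61.1
grasp_force: 65.8
```

```bash
python3 - <<'E'
from h import *
f=viewer.grab_frame("side");h=cv2.cvtColor(f,cv2.COLOR_BGR2HSV)
for s,c in blobs(f,(0,0,140),(179,45,255),80):
    if 140<c[0]<220 and 150<c[1]<220: print([s[0],s[1],s[0]+s[2]-1,s[1]+s[3]-1])
print("pred",sil("side",503.7,224.4,34,LO),arm.observe()["ee_pos"])
c=px("side",[503.7,224.4,34]);print([h[v,int(c[0])].tolist() for v in range(186,206)])
E
```

```text
[187, 159, 208, 175]
[151, 170, 178, 194]
pred [149.3 170.1 178.5 193.8] [504.67046508 224.23171025  40.06917402]
[[24, 5, 246], [19, 9, 229], [27, 13, 219], [20, 14, 217], [22, 13, 215], [25, 14, 214], [27, 12, 209], [30, 7, 179], [111, 24, 139], [110, 90, 111], [110, 109, 108], [116, 53, 110], [13, 63, 174], [21, 81, 246], [24, 63, 254], [25, 60, 254], [24, 65, 253], [23, 70, 253], [24, 69, 253], [23, 69, 253]]
```

The silhouette matches the prediction (rows 170–194). Lowering.

servo_tool(targets=[[0, 0, -0.14, 0, 0.6], [0, 0, -0.1, 0, 0.6], [0, 0, -0.05, 0, 0.6], [0, 0, -0.02, 0, 0.6], [0, 0, -0.01, 0, 0.6]])

```text
time: 19.08
ee_pos: [503.6, 224.4, 27.1]
tool_rot: [0.812, 0.584, 0.0, 0.0]
ft_force: [-3.7, -1.1, 8.5]
gripper_width: 60.9
grasp_force: 67.0
```

servo_tool(targets=[[0, 0, -0.008, 0, 0.6], [0, 0, 0, 0, 0.6]])

```text
time: 19.25
ee_pos: [503.6, 224.4, 27.1]
tool_rot: [0.812, 0.584, 0.0, 0.0]
ft_force: [-2.8, -2.2, 8.3]
gripper_width: 60.7
grasp_force: 66.9
```

servo_tool(targets=[[0, 0, 0, 0, 0.71], [0, 0, 0, 0, 0.74], [0, 0, 0, 0, 0.78], [0, 0, 0, 0, 0.84], [0, 0, 0, 0, 0.9]])

```text
time: 19.67
ee_pos: [503.7, 224.5, 25.8]
tool_rot: [0.812, 0.584, 0.0, 0.0]
ft_force: [0.3, 0.4, -0.4]
gripper_width: 77.1
grasp_force: 0.0
```

servo_tool(targets=[[0, 0, 0.1, 0, 0.9], [0, 0, 0.4, 0, 0.9], [0, 0, 0.8, 0, 0.9], [0, 0, 0.8, 0, 1], [0, 0, 0.4, 0, 1]])

```text
time: 20.08
ee_pos: [505.1, 224.9, 129.7]
tool_rot: [0.812, 0.584, 0.002, 0.001]
ft_force: [-0.4, -0.3, 0.8]
gripper_width: 85.6
grasp_force: 0.0
```

```bash
cat > m.py <<'E'
from h import *
from scipy.optimize import least_squares
def top_corners(n,f):
    h=cv2.cvtColor(f,cv2.COLOR_BGR2HSV);return h
E
python3 - <<'E'
from h import *
ft=viewer.grab_frame("top");fs=viewer.grab_frame("side")
for n,f in(("top",ft),("side",fs)):
    m=cv2.inRange(cv2.cvtColor(f,cv2.COLOR_BGR2HSV),(12,30,80),(40,200,255))
    cs=cv2.findContours(m,cv2.RETR_EXTERNAL,cv2.CHAIN_APPROX_NONE)[0]
    for c in cs:
        x,y,w,h=cv2.boundingRect(c)
        if 290<x+w/2<340 and 150<y+h/2<275 and cv2.contourArea(c)>200:
            print(n,(x,y,w,h),cv2.approxPolyDP(c,3,True)[:,0].tolist())
for s,c in blobs(fs,(0,0,140),(179,45,255),80):
    if 140<c[0]<220 and 150<c[1]<220: print([s[0],s[1],s[0]+s[2]-1,s[1]+s[3]-1])
print(sil("side",503.7,224.4,21,LO))
a=cv2.resize(ft[150:200,290:340],(400,400),interpolation=2);b=cv2.resize(fs[140:260,150:350],(400,240),interpolation=2)
b=cv2.copyMakeBorder(cv2.resize(fs[205:275,285:355],(400,400),interpolation=2),0,0,0,0,0)
cv2.imwrite("pics/c11.png",np.hstack([a,b]))
a=np.radians(-18.7);d=np.array([np.cos(a),np.sin(a)]);e=np.array([-d[1],d[0]])
print([(px("top",[*(np.array([588,-154.5])+30*(i*d+j*e)),42])).round(1).tolist() for i,j in((1,1),(-1,1),(-1,-1),(1,-1))])
print([(px("side",[*(np.array([588,-154.5])+30*(i*d+j*e)),42])).round(1).tolist() for i,j in((1,1),(-1,1),(-1,-1),(1,-1))])
E
```

```text
top (289, 209, 23, 22) [[294, 210], [289, 216], [290, 224], [300, 230], [311, 223], [309, 212]]
top (298, 160, 32, 32) [[306, 160], [298, 184], [320, 191], [329, 168]]
side (295, 230, 44, 44) [[322, 230], [296, 239], [295, 253], [311, 273], [336, 262], [338, 246]]
side (298, 179, 36, 35) [[311, 179], [299, 190], [298, 204], [320, 213], [332, 200], [333, 186]]
side (247, 123, 176, 72) [[247, 127], [250, 134], [251, 124], [259, 134], [258, 126], [259, 130], [267, 130], [266, 137], [268, 131], [278, 137], [281, 128], [292, 132], [290, 136], [286, 134], [292, 139], [293, 133], [305, 138], [312, 132], [321, 137], [315, 141], [312, 138], [313, 141], [323, 136], [323, 140], [335, 142], [330, 145], [333, 147], [340, 143], [367, 154], [368, 161], [370, 156], [374, 157], [375, 164], [377, 158], [384, 161], [383, 168], [386, 169], [386, 163], [394, 165], [396, 169], [389, 168], [390, 172], [396, 169], [401, 173], [396, 169], [399, 167], [405, 170], [403, 174], [407, 170], [407, 175], [420, 175], [416, 186], [407, 187], [411, 190], [408, 194], [422, 177], [314, 131], [304, 136], [284, 127], [275, 132], [255, 123]]
[188, 159, 208, 175]
[151, 174, 180, 197]
[150.1 174.8 179.2 198.4]
[[306.2, 160.2], [298.7, 183.1], [321.9, 190.9], [329.2, 167.9]]
[[321.3, 228.8], [295.6, 237.9], [312.5, 257.0], [339.1, 246.8]]
```

View pics/c11.png

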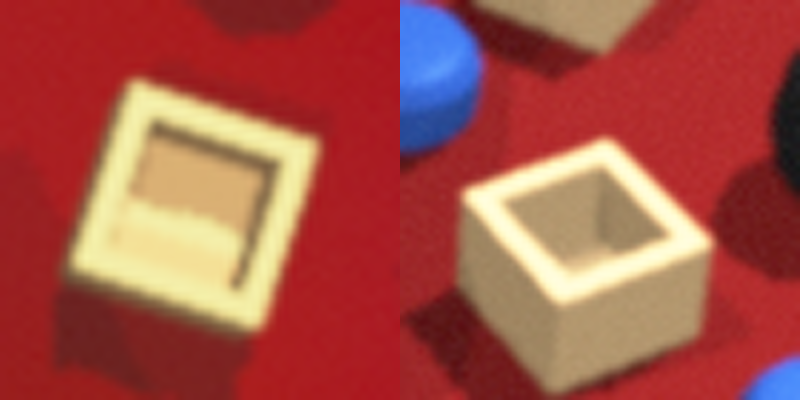

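Lower tier is seated (151–180, 174–197, as predicted). The masu is fitted at (588.5,−154.5), yaw ≈ −18.5°. Fetching it.

servo_tool(targets=[[0.106, -0.474, 0, 0, 1], [0.212, -0.948, 0, 0, 1], [0.212, -0.948, 0, 0, 1], [0.212, -0.948, 0, 0, 1], [0.212, -0.948, 0, 0, 1]])

```text
time: 20.6
ee_pos: [541.2, 52.4, 125.0]
tool_rot: [0.812, 0.584, -0.0, -0.0]
ft_force: [-0.1, 0.4, -0.7]
gripper_width: 85.7
grasp_force: 0.0
```

servo_tool(targets=[[0.212, -0.948, 0, 0, 1], [0.212, -0.948, 0, 0, 1], [0.212, -0.948, 0, 0, 1], [0.212, -0.948, 0, 0, 1], [0.212, -0.948, 0, 0, 1]])

```text
time: 21.02
ee_pos: [583.6, -137.6, 124.8]
tool_rot: [0.812, 0.584, -0.0, -0.001]
ft_force: [-0.1, 0.7, 0.4]
gripper_width: 85.4
grasp_force: 0.0
```

servo_tool(targets=[[0.085, -0.379, 0, 0, 1], [0.021, -0.095, 0, 0, 1], [0, 0, -0.3, 0, 1], [0, 0, -0.6, 0, 1], [0, 0, -0.6, 0, 1]])

```text
time: 21.43
ee_pos: [588.6, -153.9, 65.5]
tool_rot: [0.812, 0.584, 0.001, 0.0]
ft_force: [-0.9, 1.0, -0.8]
gripper_width: 85.5
grasp_force: 0.0
```

servo_tool(targets=[[0, 0, -0.6, 0, 1], [0, 0, -0.5, 0, 1], [0, 0, -0.3, 0, 1], [0, 0, -0.1, 0, 1], [0, 0, 0, 0, 1]])

```text
time: 21.85
ee_pos: [586.8, -152.9, 4.2]
tool_rot: [0.812, 0.584, -0.001, -0.002]
ft_force: [-0.1, 1.0, 0.6]
gripper_width: 85.2
grasp_force: 0.0
```

servo_tool(targets=[[0, 0, 0, 0, 0.92], [0, 0, 0, 0, 0.85], [0, 0, 0, 0, 0.8], [0, 0, 0, 0, 0.76], [0, 0, 0, 0, 0.73]])

```text
time: 22.27
ee_pos: [588.9, -155.0, 6.7]
tool_rot: [0.812, 0.584, 0.0, 0.001]
ft_force: [0.8, 0.3, 0.1]
gripper_width: 62.5
grasp_force: 0.0
```

servo_tool(targets=[[0, 0, 0, 0, 0.71], [0, 0, 0, 0, 0.69], [0, 0, 0, 0, 0.66], [0, 0, 0, 0, 0.6], [0, 0, 0, 0, 0.55]])

```text
time: 22.68
ee_pos: [588.8, -155.0, 6.6]
tool_rot: [0.812, 0.584, 0.0, 0.001]
ft_force: [-0.2, 0.4, 5.5]
gripper_width: 59.2
grasp_force: 64.8
```

servo_tool(targets=[[0, 0, 0, 0, 0.55], [0, 0, 0.05, 0, 0.55], [0, 0, 0.1, 0, 0.55], [0, 0, 0.3, 0, 0.55], [0, 0, 0.5, 0, 0.55]])

```text
time: 23.1
ee_pos: [586.3, -154.0, 41.9]
tool_rot: [0.812, 0.584, -0.001, -0.002]
ft_force: [-0.1, 0.2, -0.8]
gripper_width: 58.9
grasp_force: 64.5
```

servo_tool(targets=[[0, 0, 0.6, 0, 0.55], [0, 0, 0.5, 0, 0.55], [0, 0, 0.3, 0, 0.55], [0, 0, 0, 0, 0.55]])

```text
time: 23.43
ee_pos: [590.3, -155.5, 103.1]
tool_rot: [0.812, 0.584, 0.001, 0.002]
ft_force: [1.3, -1.0, -1.0]
gripper_width: 59.4
grasp_force: 64.5
```

servo_tool(targets=[[0.048, 0.444, 0, 0.01356, 0.55], [0.0963, 0.888, 0, 0.01356, 0.55], [0.0963, 0.888, 0, 0.01356, 0.55], [0.0963, 0.888, 0, 0.01356, 0.55], [0.0963, 0.888, 0, 0.01356, 0.55]])

```text
time: 23.85
ee_pos: [604.8, 6.4, 98.5]
tool_rot: [0.745, 0.667, -0.001, -0.001]
ft_force: [0.3, -1.1, -1.3]
gripper_width: 59.2
grasp_force: 64.4
```

servo_tool(targets=[[0.0963, 0.888, 0, 0.01356, 0.55], [0.0963, 0.888, 0, 0.01356, 0.55], [0.0963, 0.888, 0, 0.01356, 0.55], [0.0385, 0.355, 0, 0.01356, 0.55], [0.01, 0.089, 0, 0.01356, 0.55]])

```text
time: 24.27
ee_pos: [618.4, 132.7, 98.4]
tool_rot: [0.668, 0.744, -0.0, -0.001]
ft_force: [-1.0, -1.5, -0.6]
gripper_width: 59.4
grasp_force: 64.4
```

servo_tool(targets=[[0, 0, -0.3, 0, 0.55], [0, 0, -0.5, 0, 0.55], [0, 0, -0.4, 0, 0.55], [0, 0, -0.2, 0, 0.55], [0, 0, -0.1, 0, 0.55]])

```text
time: 24.68
ee_pos: [617.4, 128.9, 37.3]
tool_rot: [0.67, 0.742, -0.002, -0.001]
ft_force: [0.1, -1.2, -0.9]
gripper_width: 59.3
grasp_force: 64.5
```

servo_tool(targets=[[0, 0, 0, 0, 0.55], [0, 0, 0, 0, 0.55]])

```text
time: 24.85
ee_pos: [619.4, 129.1, 40.0]
tool_rot: [0.67, 0.742, 0.0, 0.0]
ft_force: [-0.3, 0.2, 1.0]
gripper_width: 59.2
grasp_force: 64.5
```

```bash
python3 - <<'E'
from h import *
f=viewer.grab_frame("side").copy()
a=np.radians(5.7);d=np.array([np.cos(a),np.sin(a)]);e=np.array([-d[1],d[0]])
k=7;g=cv2.resize(f[150:230,190:290],None,fx=k,fy=k,interpolation=2)
for h0 in(34,76):
    P=np.array([(px("side",[*(np.array([619.2,129.3])+30*(i*d+j*e)),h0])-[190,150]+.5)*k for i,j in((1,1),(-1,1),(-1,-1),(1,-1))]).astype(int)
    cv2.polylines(g,[P],True,(0,255,0),1)
cv2.imwrite("pics/c12.png",g);print(arm.observe()["ee_pos"])
E
```

```text
[619.8594664  129.20392937  40.61111635]
```

View pics/c12.png

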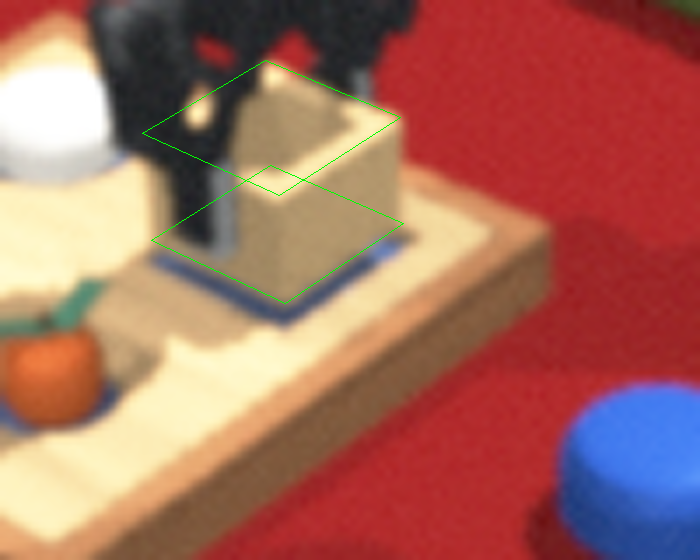

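The model outline coincides with the held masu, and its edges run parallel to the pocket. Lowering.

servo_tool(targets=[[0, 0, -0.14, 0, 0.55], [0, 0, -0.1, 0, 0.55], [0, 0, -0.05, 0, 0.55], [0, 0, -0.02, 0, 0.55], [0, 0, -0.01, 0, 0.55]])

```text
time: 25.32
ee_pos: [619.1, 129.3, 27.6]
tool_rot: [0.67, 0.742, 0.0, 0.0]
ft_force: [-3.8, 0.2, 6.6]
gripper_width: 59.0
grasp_force: 65.1
```

servo_tool(targets=[[0, 0, -0.008, 0, 0.55], [0, 0, 0, 0, 0.55]])

```text
time: 25.48
ee_pos: [619.1, 129.4, 27.6]
tool_rot: [0.67, 0.742, 0.0, 0.0]
ft_force: [-2.4, -0.9, 5.8]
gripper_width: 59.3
grasp_force: 65.3
```

servo_tool(targets=[[0, 0, 0, 0, 0.69], [0, 0, 0, 0, 0.72], [0, 0, 0, 0, 0.76], [0, 0, 0, 0, 0.82], [0, 0, 0, 0, 0.88]])

```text
time: 25.9
ee_pos: [619.3, 129.4, 26.6]
tool_rot: [0.67, 0.742, 0.0, 0.0]
ft_force: [-0.3, 0.5, 0.1]
gripper_width: 75.0
grasp_force: 0.0
```

servo_tool(targets=[[0, 0, 0.1, 0, 0.9], [0, 0, 0.5, 0, 0.9], [0, 0, 0.8, 0, 0.9], [0, 0, 0.9, 0, 0.9], [0, 0, 0.9, 0, 0.9]])

```text
time: 26.32
ee_pos: [618.5, 129.3, 155.7]
tool_rot: [0.67, 0.742, -0.001, -0.001]
ft_force: [1.1, -0.3, -0.4]
gripper_width: 76.8
grasp_force: 0.0
```

servo_tool(targets=[[0, 0, 0.8, 0, 0.9], [0, 0, 0.5, 0, 0.9], [0, 0, 0, 0, 0.9], [0, 0, 0, 0, 0.9]])

```text
time: 26.65
ee_pos: [620.2, 129.5, 208.6]
tool_rot: [0.67, 0.742, 0.001, 0.001]
ft_force: [-0.4, 0.8, -0.8]
gripper_width: 76.8
grasp_force: 0.0
```

```bash
python3 - <<'E'
from h import *
f=viewer.grab_frame("side")
cv2.imwrite("pics/c13.png",cv2.resize(f[140:300,130:390],(780,480),interpolation=2))
E
```

```text
(no output)
```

View pics/c13.png

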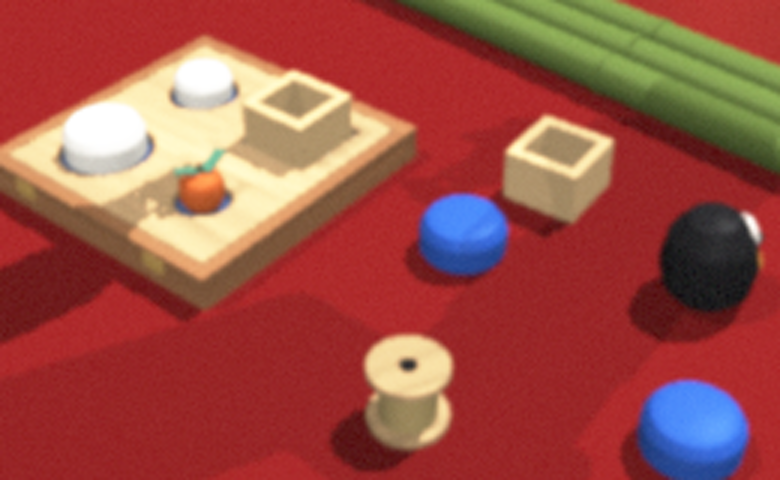

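All four pieces sit in their pockets: orange (202,190), upper (204,82), lower (105,138), masu (297,118). The doll and spool still stand where they were. Handing in.

```bash
python3 -c "
from workcell import ticket
print(ticket.sign_off())"
```

```text
the job is handed in; nothing more can be done
None
```

The ornament is packed away: the orange, both rice-cake tiers and the masu (open side up) each stand upright in their own pockets, taken from the top down, with the doll and spool left where they stood; the job is handed in, with no verdict returned.

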